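# Wedge up the rocking box

### The job

One foot of the small oak box, the near one that the loose dark wedge on the bench points at, is too short, so the box rocks. With the fingertips alone, gripping and lifting nothing, push the wedge under that foot just until the box no longer rocks, without shoving the box along or tilting it, and leave the other things alone. Then prove it: press straight down on the corner of the lid above that foot, firmly (10 N or so), and finish while still holding this press, with the box standing firm and level.

Things in the scene. Friction and masses are not known exactly. Their poses are not given: they have to be found in the camera images.
- oak_box: Shut oak box with a flat lid, 180 x 200 mm, 60 mm high, 0.9 to 1.4 kg, on four dark block feet 20 mm high. Origin: at bench level (z = 0) under the axis of the short foot; its x axis runs from there to the next foot farther from the robot (140 mm), its y axis to the other near foot (160 mm), z up. It stands level on the three good feet; 2 to 6 N on the lid over the short foot tips it down.
- lid_corner (a point): The point on top of the lid straight above the axis of the short foot, 20 mm in from both lid edges, 60 mm over the bench when the box stands level. Same axes as the box.
- short_foot (a point): Centre of the underside of the short foot, flat, 24 x 24 mm, fixed to the box. While the box stands level it hangs 5 to 9 mm above the bench, differently in every start. The wedge binds under its near lower edge, 12 mm in front of its axis (x = -12 mm in the box). The sides of the box stand 6 mm out past the feet, the lid 8 mm. Same axes as the box.
- wedge: Loose dark walnut wedge, 110 mm long, 44 mm wide, 70 g, lying flat in front of the short foot. Origin: centre of its underside; x points along it to the thin tip, roughly at the short foot; z up. 3 mm thick at the tip, rising evenly to 15 mm at the butt (1 mm in 9 mm). The push takes under 1 N while it slides free and several N once it binds under the foot; it does not slip back under load.
- wedge_tip (a point): Middle of the thin end of the wedge, at its underside (55 mm ahead of the wedge's origin). Same axes as the wedge.
- wedge_butt (a point): Centre of the wedge's thick end face, 44 mm wide and 15 mm high, 7.5 mm over the bench; this is the face to push. Same axes as the wedge.
- tool_box: Fixed wooden tool box to the right of the work, 204 (x) x 346 (y) mm, sides 120 mm high; its lid, hinged on the side near the robot, stands open and reaches 310 mm above the bench. Origin: centre of its underside.
- scribing_block: Bystander: flat pale timber offcut, 50 x 160 x 18 mm; origin at the centre of its underside.
- pencil: Bystander: red carpenter's pencil, 186 mm long; origin at the centre of its underside.
- wax: Bystander: round green and cream wax tin, 78 mm across, 34 mm high; origin at the centre of its underside.
- glue: Bystander: upright cream glue bottle with a red nozzle, 63 mm across, 174 mm high; origin at the centre of its underside.
- tape: Bystander: yellow and black tape measure, 43 x 82 x 68 mm; origin at the centre of its underside.

How it is judged:
By the outcome, as a careful person would: the job done as asked, in the order asked, and still so for the second after the job is handed in, while the arm keeps its last pose, push and grip.
It also fails if it takes over 58 s, if anything falls off the work surface, if the arm or the gripper's body presses on something with over 40 N, if the wrist force passes 120 N, or if a joint passes its speed limit or range.

### The arm

A 6-joint arm with a two-finger parallel gripper is mounted at the origin on a cart in front of the work surface, level with it; the furniture and walls round the work are solid. World frame = base frame: x ahead of the robot, y to its left, z up, the work surface at z = 0. Lengths are in m, angles in rad, forces in N, time in s.
With the tool pointing down it reaches from about 0.325 to 0.925 m from the base axis. Payload 3.1 kg.
Tool frame: the origin (TCP) lies between the finger pads; the fingertips stand env.tip_reach ahead of it and the grasp point (between the pads) lies 8 mm behind it (env.tip_reach is the distance from the TCP to the fingertips, in m); z points along the fingers, y is the line along which they close (so a half turn about z gives the same grasp; the last joint's range is limited). The gripper opens to 85 mm and grips with 20 to 120 N. Pads are 22 mm wide; open, the fingers measure 114 mm over their backs; the gripper's body (76 mm by 85 mm) begins 54 mm behind the grasp point. The pads swing forward as they close: fully open they stand 13 mm farther back than shut.
Start: joints at [1.136, 0.217, 1.613, -0, 1.311, -0.112], TCP at [0.198, 0.593, 0.242] pointing down, gripper open.
Joint ranges: [-2.75, 2.75], [-0.78, 2.1], [0.31, 2.55], [-1.13, 4.27], [0.13, 2.63], [-2.58, 2.58]. Speed limits (rad/s): [2.79, 2.79, 3.14, 3.14, 3.14, 3.14].

### API

Orientations are given as a unit quaternion [w, x, y, z].
In Python, from workcell import observe, cams, order, env gives the robot as it stands.
- The arm moves only by the tool carry_out, never from a script. Its argument "commands" is a list of rows, each a list of 3 entries, a list of its own where there are three numbers: the turn, a rotation vector about the tool's x, y, z in degrees, then the shift along the tool's x, y, z in cm, then the finger opening in cm, from 0 to 8.54. A call has 1 to 12 rows; each row shifts and turns the commanded pose from where the row before left it, along the tool's axes as they then stand; what a row does not reach is not made up. A row lasts 1/12 s, in which the tool goes at most 41.7 mm and 7.16 degrees, less where a joint would pass 70% of its speed; a pose out of reach is approached as far as the arm can. A call is refused whole if a number of a shift passes 4.17 or a number of a turn 7.16, either way. A call with a gripper value outside its range is refused whole. The fingers move at their own pace and stop on an object; "newtons" is the grip in N (left out, the last holds). Time passes only in rows, so rows that do not move let the fingers close. It gives the time, the measured TCP pose, the force, the opening and the grip force at its end, in the units of the state.
- observe(): the state, without advancing time (a new reading comes with each control period).
- cams.camera(name): name is "side" or "top"; returns a dict with "color" (480x640x3 uint8, blue, green, red), "range_z" (480x640 float32, m along the optical axis (not along the pixel's ray), 0 where there is no reading), "fx", "fy", "cx", "cy" (pixels), "world_from_camera" (4x4, takes a point from camera to world coordinates). Camera axes: x right, y up, looking along -z (the intrinsics and any distortion apply to the point x, -y, -z); pixel columns grow to the right and rows downward; lengths in m; the calibration is good to about 2 mm. A picture is of the moment at which its call begins.
- order.hand_in(): hands the job in; it is judged then, once.
The state is a dict: "clock": time; "qpos": joint angles; "joint_velocities": joint speeds; "joint_efforts": joint torques, N m; "eef_pos": TCP position; "ee_rot": TCP orientation; "force": force on the tool from outside, world axes, zero at the start; "torque": the same for the moment, N m; "opening": opening from 0.0 (shut) to 1.0 (fully open); "finger_force": force on a finger pad.
Only numpy, scipy, OpenCV 4.12 (cv2) and the standard library are available. Lean on these libraries where they do the work, as an engineer would, in place of code of your own. Each camera call takes 0.05 s, during which the arm holds its last target. There are 200 camera calls.

## Working session

There is one attempt and no reset: what is moved stays moved. The work goes in short steps, Python scripts to look and compute and a tool call to move; the robot and the scene stay as the last step left them, time stands still between calls to the robot, and variables do not carry over. Pictures are saved under pics/ and viewed, at most 10 in all, crops included, and the job is handed in when it is done.

Besides the shell and the picture viewer there is one more tool, called after ">>>" in YAML: its name, and indented under it one key for each argument. carry_out: Moves the arm, as the interface text tells. Its arguments: {"type":"object","properties":{"commands":{"type":"array","items":{"type":"array"}},"newtons":{"type":"number"}},"required":["commands"]}

```bash
mkdir -p pics; ls
python3 - <<'E'
from workcell import observe, cams, order, env
import cv2,numpy as np
print(env.tip_reach); s=observe(); print(s)
for n in("side","top"):
    c=cams.camera(n); cv2.imwrite(f"pics/{n}0.png",c["color"]); np.savez(f"{n}0.npz",**c)
    print(n,c["fx"],c["fy"],c["cx"],c["cy"],c["world_from_camera"].round(3).tolist(),[k for k in c])
E
```

```text
pics
0.011
{'clock': 0.0, 'qpos': array([ 1.13579289e+00,  2.17767767e-01,  1.61494541e+00, -2.47515249e-05,
        1.31130313e+00, -1.12162644e-01]), 'joint_velocities': array([-0.00087648, -0.00106858,  0.00050755, -0.0002861 , -0.00107049,
       -0.0008067 ]), 'joint_efforts': array([ 1.85231288e-04, -3.96821165e+01, -3.03861487e+01, -1.58285980e-04,
        9.56899545e-03, -5.17077197e-06]), 'eef_pos': array([0.19791366, 0.59199493, 0.24095392]), 'ee_rot': array([-3.15901685e-04,  1.60717032e-01,  9.86999781e-01, -1.16998707e-03]), 'force': array([-0.59387867, -0.39305224, -0.00400678]), 'torque': array([ 0.0003891 , -0.00709311,  0.00143421]), 'finger_force': 0.0, 'opening': 0.9979119625784556}
side 558.4235552564761 558.4235552564761 324.6569825646232 249.02816897397366 [[-0.068, -0.779, 0.623, 1.31], [0.998, -0.046, 0.051, 0.111], [-0.011, 0.625, 0.78, 1.065], [0.0, 0.0, 0.0, 1.0]] ['color', 'range_z', 'fx', 'fy', 'cx', 'cy', 'world_from_camera']
top 462.0812842686139 462.0812842686139 318.62803077078974 242.38589244194537 [[-0.131, 0.97, -0.204, 0.29], [-0.991, -0.127, 0.031, 0.051], [0.004, 0.207, 0.978, 1.142], [0.0, 0.0, 0.0, 1.0]] ['color', 'range_z', 'fx', 'fy', 'cx', 'cy', 'world_from_camera']
```

View pics/side0.png

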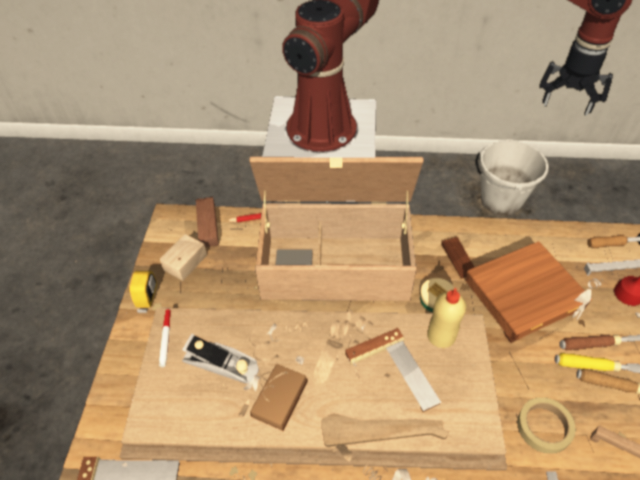

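View pics/top0.png

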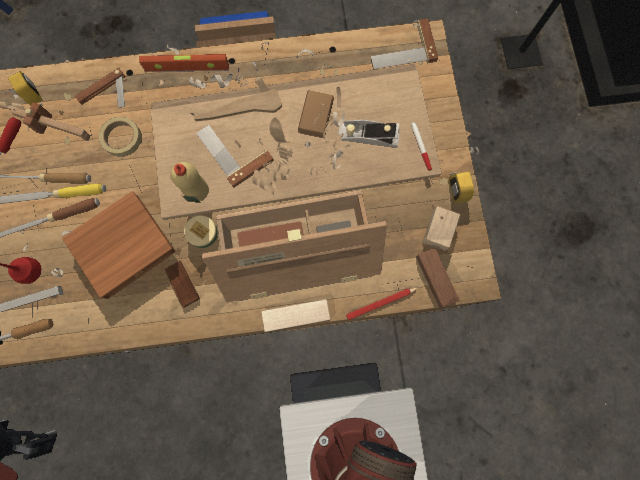

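The box is the reddish square at side (530,290) / top (118,245). The wedge is at side (457,257) / top (182,284), pointing at the right near corner, top (174,248). I'll measure both.

```bash
cat > h.py <<'E'
import numpy as np,cv2
def world(c):
    h,w=c["range_z"].shape; u,v=np.meshgrid(np.arange(w),np.arange(h)); z=c["range_z"]
    p=np.stack([(u-c["cx"])/c["fx"]*z,-(v-c["cy"])/c["fy"]*z,-z],-1); T=c["world_from_camera"]
    return p@T[:3,:3].T+T[:3,3]
def pix(c,P):
    T=c["world_from_camera"]; q=(np.atleast_2d(P)-T[:3,3])@T[:3,:3]
    return np.c_[c["cx"]+c["fx"]*q[:,0]/-q[:,2],c["cy"]-c["fy"]*q[:,1]/-q[:,2]]
def ray(c,uv,z):
    T=c["world_from_camera"]; uv=np.atleast_2d(uv)
    d=np.c_[(uv[:,0]-c["cx"])/c["fx"],-(uv[:,1]-c["cy"])/c["fy"],-np.ones(len(uv))]@T[:3,:3].T
    return T[:3,3]+d*((z-T[2,3])/d[:,2])[:,None]
E
python3 - <<'E'
from h import *
for n,wr,br in(("top",(160,255,205,312),(55,185,180,300)),("side",(438,233,476,280),(462,235,592,342))):
    c=dict(np.load(n+"0.npz")); W=world(c); col=c["color"].astype(int)
    print(n,"bench z",np.median(W[...,2][abs(W[...,2])<.02]))
    m=np.zeros((480,640),bool); m[br[1]:br[3],br[0]:br[2]]=1
    m&=(abs(W[...,2]-.06)<.008)
    m=cv2.morphologyEx(m.astype(np.uint8),cv2.MORPH_OPEN,np.ones((3,3)))
    k,l,s,_=cv2.connectedComponentsWithStats(m); b=1+s[1:,4].argmax(); m=l==b
    cs,_=cv2.findContours(m.astype(np.uint8),cv2.RETR_EXTERNAL,cv2.CHAIN_APPROX_NONE)
    P=ray(c,max(cs,key=len)[:,0].astype(float),.06)
    r=cv2.minAreaRect(P[:,:2].astype(np.float32)*1000); print("lid z",W[m][:,2].mean(),r,cv2.boxPoints(r).round(1).tolist())
    x0,y0,x1,y1=wr; sub=col[y0:y1,x0:x1].sum(2); Wz=W[y0:y1,x0:x1]
    md=(sub<230)&(Wz[...,2]<.03)
    k,l,s,_=cv2.connectedComponentsWithStats(md.astype(np.uint8)); md=l==1+s[1:,4].argmax()
    vis=c["color"][y0-15:y1+15,x0-15:x1+15].copy(); vm=np.zeros(vis.shape[:2],bool); vm[15:-15,15:-15]=md
    v2=vis.copy(); v2[vm]=(0,255,0); cv2.imwrite(f"pics/{n}w.png",cv2.resize(np.hstack([vis,v2]),None,fx=5,fy=5,interpolation=0)[:600,:800])
    cs,_=cv2.findContours(md.astype(np.uint8),cv2.RETR_EXTERNAL,cv2.CHAIN_APPROX_NONE)
    q=max(cs,key=len)[:,0].astype(float)+[x0,y0]; P=ray(c,q,.009)
    r=cv2.minAreaRect(P[:,:2].astype(np.float32)*1000); print("wedge",md.sum(),r,cv2.boxPoints(r).round(1).tolist())
    PW=Wz[md]; A=np.c_[PW[:,:2],np.ones(len(PW))]; f=np.linalg.lstsq(A,PW[:,2],rcond=None)[0]; print("plane",f,"dir",np.degrees(np.arctan2(-f[1],-f[0])), PW[:,2].min(),PW[:,2].max())
E
```

```text
top bench z 0.0011492729052338113
lid z 0.06067805905683524 ((576.4813232421875, 495.29547119140625), (181.1337432861328, 200.13180541992188), 28.903976440429688) [[448.79998779296875, 539.0999755859375], [545.5999755859375, 363.8999938964844], [704.0999755859375, 451.5], [607.4000244140625, 626.7000122070312]]
wedge 1024 ((474.99908447265625, 378.611328125), (135.84454345703125, 68.97744750976562), 22.20966148376465) [[399.1000061035156, 384.8999938964844], [425.20001220703125, 321.0], [550.9000244140625, 372.3999938964844], [524.7999877929688, 436.20001220703125]]
plane [-0.06772262 -0.08438986  0.07150699] dir 51.25305722772433 -0.004531009200350988 0.029933889840090933
side bench z 0.0003646156640527698
lid z 0.058714327243317405 ((583.6925048828125, 494.6323547363281), (182.41696166992188, 202.26824951171875), 28.899566650390625) [[455.0, 539.0999755859375], [552.7000122070312, 362.0], [712.4000244140625, 450.20001220703125], [614.7000122070312, 627.2999877929688]]
wedge 613 ((473.4625549316406, 363.4941711425781), (117.05419921875, 47.59256362915039), 24.96694564819336) [[410.3999938964844, 360.3999938964844], [430.3999938964844, 317.20001220703125], [536.5999755859375, 366.6000061035156], [516.5, 409.79998779296875]]
plane [-0.09154754 -0.05339121  0.07006625] dir 30.25105700423019 -0.0047442559777020055 0.01751096143904851
```

View pics/topw.png

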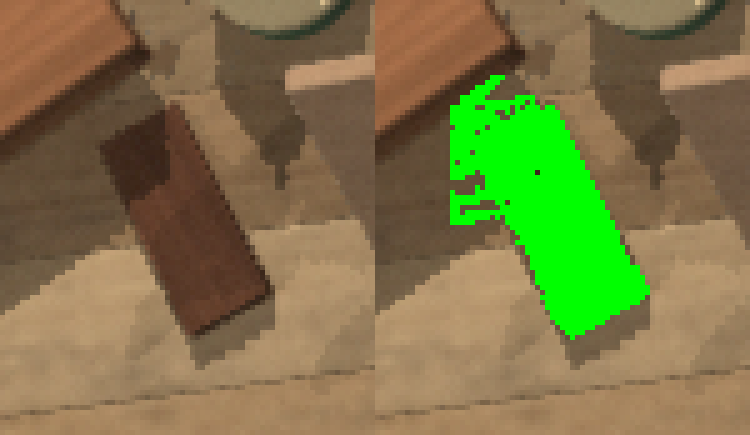

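View pics/sidew.png

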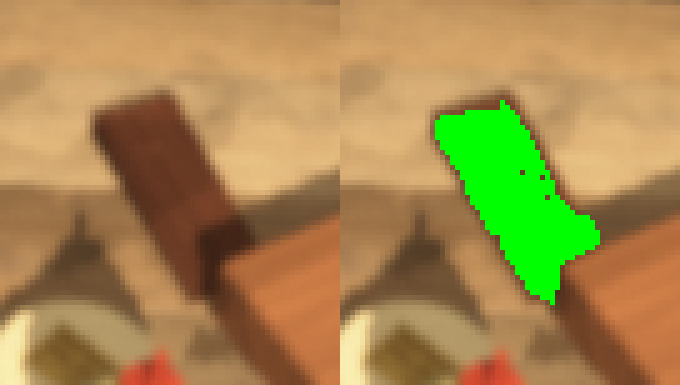

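The top crop shows the whole wedge: tip corners at crop (100,148) and (180,103), lower butt corners at (195,333) and (270,290). The side crop shows the upper butt edge at (93,117)-(168,93) and the tip at (190,297)-(258,237). The shadow spoils the masks, so I'll cast rays from these corners instead.

Run:
```python
from h import *
def f(n,o,tip,butt,zb):
    c=dict(np.load(n+"0.npz")); o=np.array(o)
    t=ray(c,np.array(tip)/5+o-.5,.003)[:,:2]*1000; b=ray(c,np.array(butt)/5+o-.5,zb)[:,:2]*1000
    T,B=t.mean(0),b.mean(0); d=T-B
    print(n,"tip",T,"butt",B,"len",np.hypot(*d),"w",np.hypot(*(t[0]-t[1])),np.hypot(*(b[0]-b[1])),"ang",np.degrees(np.arctan2(d[1],d[0])))
f("top",(145,240),[(100,148),(180,103)],[(195,333),(270,290)],0)
f("side",(423,218),[(190,297),(258,237)],[(93,117),(170,93)],.015)
# box: average of views
R=np.radians(28.9); ex=np.array([np.cos(R),np.sin(R)]); ey=np.array([-np.sin(R),np.cos(R)])
for C in([576.5,495.3],[583.7,494.6]):
    C=np.array(C); foot=C-70*ex-80*ey; print("foot",foot,"near edge",foot-12*ex)
```

```text
top tip [518.8519019  383.33729453] butt [421.08391784 345.290685  ] len 104.91007198175961 w 44.55576841128085 41.366708085029956 ang 21.263600643718966
side tip [508.24877864 381.30721779] butt [421.26608149 342.25839482] len 95.3456877868286 w 51.14342288111358 42.23345615131842 ang 24.176567359675712
foot [553.88007377 391.43307101] near edge [543.37449945 385.63368241]
foot [561.08007377 390.73307101] near edge [550.57449945 384.93368241]
```

Run:
```python
from h import *
for n in("top","side"):
    c=dict(np.load(n+"0.npz")); W=world(c); x,y,z=W[...,0],W[...,1],W[...,2]
    for a,b in((.05,.1),(.1,.13),(.15,.25),(.25,.33)):
        m=(z>a)&(z<b)&(x>.28)&(x<.8)&(y>-.3)&(y<.36)&(c["range_z"]>0)
        m=cv2.erode(m.astype(np.uint8),np.ones((3,3)))>0
        P=W[m]; print(n,a,b,m.sum(), P.size and np.percentile(P,[1,50,99],axis=0).round(3).tolist())
```

```text
top 0.05 0.1 1128 [[0.552, -0.211, 0.053], [0.676, 0.049, 0.071], [0.794, 0.317, 0.09]]
top 0.1 0.13 908 [[0.523, -0.094, 0.108], [0.596, 0.086, 0.12], [0.782, 0.296, 0.125]]
top 0.15 0.25 3287 [[0.408, -0.1, 0.155], [0.429, 0.086, 0.192], [0.704, 0.316, 0.245]]
top 0.25 0.33 4162 [[0.437, -0.098, 0.256], [0.461, 0.071, 0.287], [0.485, 0.233, 0.314]]
side 0.05 0.1 4070 [[0.421, -0.208, 0.053], [0.606, 0.067, 0.074], [0.794, 0.316, 0.096]]
side 0.1 0.13 2349 [[0.419, -0.097, 0.103], [0.57, 0.083, 0.117], [0.728, 0.309, 0.124]]
side 0.15 0.25 3163 [[0.423, -0.099, 0.154], [0.447, 0.089, 0.197], [0.717, 0.318, 0.245]]
side 0.25 0.33 2628 [[0.458, -0.099, 0.255], [0.475, 0.062, 0.29], [0.492, 0.233, 0.312]]
```

>>> carry_out:
  commands:
    - [[0, 0, -6.75], [0, 0, 0], 0]
    - [[0, 0, -6.75], [0, 0, 0], 0]
    - [[0, 0, -6.75], [0, 0, 0], 0]
    - [[0, 0, -6.75], [0, 0, 0], 0]
    - [[0, 0, -6.75], [0, 0, 0], 0]
    - [[0, 0, -6.75], [0, 0, 0], 0]
    - [[0, 0, 0], [0, 0, 0], 0]
    - [[0, 0, 0], [0, 0, 0], 0]

```text
clock: 0.77
eef_pos: [0.1981, 0.5924, 0.2417]
ee_rot: [-0.0, -0.189, 0.982, -0.0]
force: [0.4, 0.1, -0.1]
opening: 0.001
finger_force: 0.0
```

>>> carry_out:
  commands:
    - [[0, 0, 0], [-0.6, -2.6, 0], 0]
    - [[0, 0, 0], [-0.6, -2.6, 0], 0]
    - [[0, 0, 0], [-0.6, -2.6, 0], 0]
    - [[0, 0, 0], [-0.6, -2.6, 0], 0]
    - [[0, 0, 0], [-0.6, -2.6, 0], 0]
    - [[0, 0, 0], [-0.6, -2.6, 0], 0]
    - [[0, 0, 0], [-0.6, -2.6, 0], 0]
    - [[0, 0, 0], [-0.6, -2.6, 0], 0]
    - [[0, 0, 0], [-0.6, -2.6, 0], 0]
    - [[0, 0, 0], [-0.6, -2.6, 0], 0]
    - [[0, 0, 0], [-0.6, -2.6, 0], 0]
    - [[0, 0, 0], [-0.6, -2.6, 0], 0]

```text
clock: 1.77
eef_pos: [0.3823, 0.3292, 0.2422]
ee_rot: [-0.0, -0.189, 0.982, -0.0]
force: [-0.0, -0.2, 0.5]
opening: 0.002
finger_force: 0.0
```

>>> carry_out:
  commands:
    - [[0, 0, 0], [0, 0, 0], 0]
    - [[0, 0, 0], [0, 0, 0], 0]
    - [[0, 0, 0], [0, 0, 0], 0]

```text
clock: 2.02
eef_pos: [0.3816, 0.3306, 0.2422]
ee_rot: [-0.0, -0.19, 0.982, 0.0]
force: [-0.4, -0.6, 0.5]
opening: 0.001
finger_force: 0.0
```

>>> carry_out:
  commands:
    - [[0, 0, 0], [0, -0.2, 3.0], 0]
    - [[0, 0, 0], [0, 0, 3.0], 0]
    - [[0, 0, 0], [0, 0, 3.0], 0]
    - [[0, 0, 0], [0, 0, 3.0], 0]
    - [[0, 0, 0], [0, 0, 3.0], 0]
    - [[0, 0, 0], [0, 0, 3.0], 0]
    - [[0, 0, 0], [0, 0, 2.0], 0]
    - [[0, 0, 0], [0, 0, 1.2], 0]
    - [[0, 0, 0], [0, 0, 0.7], 0]
    - [[0, 0, 0], [0, 0, 0.3], 0]
    - [[0, 0, 0], [0, 0, 0.2], 0]
    - [[0, 0, 0], [0, 0, 0], 0]

```text
clock: 3.02
eef_pos: [0.3835, 0.3294, 0.0193]
ee_rot: [0.001, -0.191, 0.982, 0.0]
force: [0.0, 0.3, 0.3]
opening: 0.001
finger_force: 0.0
```

Run:
```python
from workcell import observe, cams
from h import *
s=observe(); print(s["eef_pos"],s["force"])
c=cams.camera("top"); a=c["color"][190:310,110:230]
c=cams.camera("side"); b=c["color"][215:335,410:530]
cv2.imwrite("pics/near1.png",cv2.resize(np.hstack([a,b]),None,fx=3.3,fy=3.3,interpolation=2))
```

```text
[0.38345601 0.32940526 0.01925078] [0.02651481 0.34390945 0.30311891]
```

View pics/near1.png

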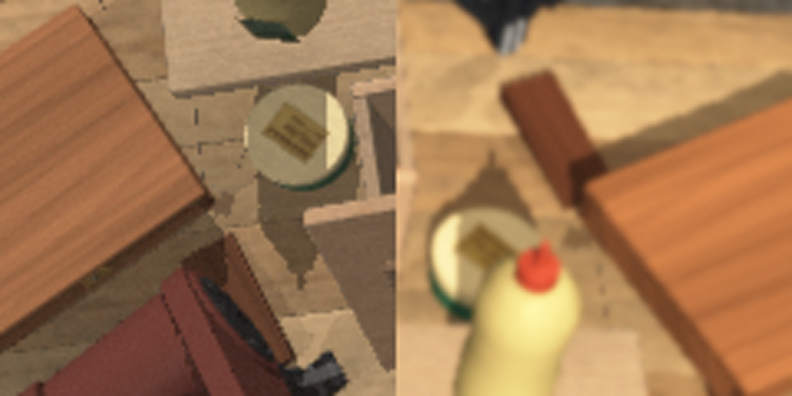

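The fingers are in line behind the butt: in the side half they're at (510,45) and the wedge axis runs through (525,85) and (580,185). Now I lower slightly and make contact.

>>> carry_out:
  commands:
    - [[0, 0, 0], [-0.6, 0, 0.3], 0]
    - [[0, 0, 0], [-0.6, 0, 0], 0]
    - [[0, 0, 0], [-0.5, 0, 0], 0]
    - [[0, 0, 0], [-0.4, 0, 0], 0]
    - [[0, 0, 0], [-0.3, 0, 0], 0]
    - [[0, 0, 0], [-0.3, 0, 0], 0]
    - [[0, 0, 0], [-0.3, 0, 0], 0]
    - [[0, 0, 0], [-0.3, 0, 0], 0]
    - [[0, 0, 0], [-0.2, 0, 0], 0]
    - [[0, 0, 0], [-0.2, 0, 0], 0]
    - [[0, 0, 0], [-0.2, 0, 0], 0]
    - [[0, 0, 0], [0, 0, 0], 0]

```text
clock: 4.12
eef_pos: [0.4193, 0.3434, 0.0154]
ee_rot: [0.0, -0.191, 0.982, 0.0]
force: [0.8, -0.2, -0.1]
opening: -0.001
finger_force: 0.0
```

Run:
```python
from workcell import observe, cams
from h import *
s=observe(); print(s["eef_pos"],s["force"])
c=cams.camera("side"); b=c["color"][215:335,410:570]
np.savez("side1.npz",**c)
cv2.imwrite("pics/near2.png",cv2.resize(b,None,fx=5,fy=5,interpolation=2))
```

```text
[0.41928929 0.34342327 0.01537155] [ 0.81057144 -0.24382863 -0.07422339]
```

View pics/near2.png

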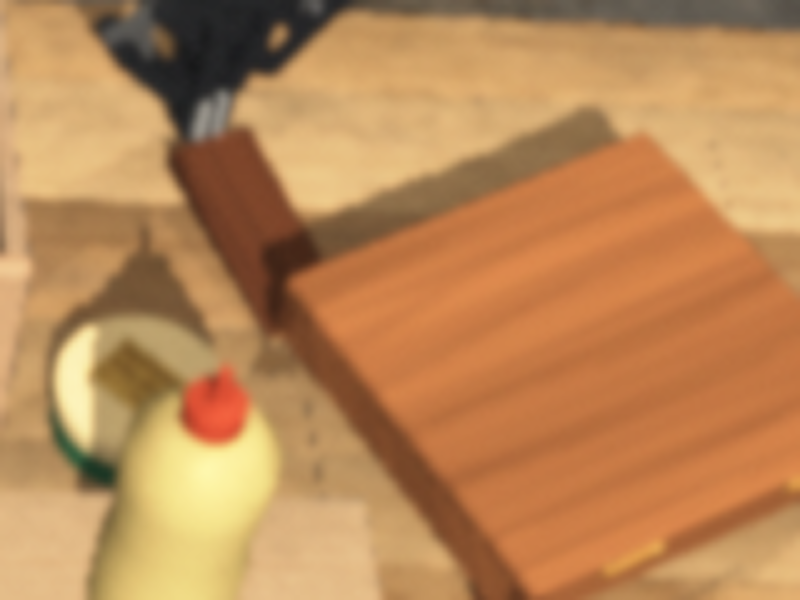

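The fingers touch the middle of the butt, crop (210,142), and the tip is near the lid corner at (270,330). Next I push slowly and watch the force.

>>> carry_out:
  commands:
    - [[0, 0, 0], [-0.3, -0.02, 0], 0]
    - [[0, 0, 0], [-0.3, -0.02, 0], 0]
    - [[0, 0, 0], [-0.3, -0.02, 0], 0]
    - [[0, 0, 0], [-0.3, -0.02, 0], 0]
    - [[0, 0, 0], [-0.3, -0.02, 0], 0]
    - [[0, 0, 0], [-0.3, -0.02, 0], 0]
    - [[0, 0, 0], [-0.3, -0.02, 0], 0]
    - [[0, 0, 0], [-0.3, -0.02, 0], 0]
    - [[0, 0, 0], [0, 0, 0], 0]

```text
clock: 4.92
eef_pos: [0.4426, 0.351, 0.0155]
ee_rot: [0.001, -0.191, 0.982, 0.0]
force: [-0.1, -0.3, -0.3]
opening: 0.001
finger_force: 0.0
```

Run:
```python
from workcell import observe, cams
from h import *
s=observe(); print(s["eef_pos"],s["force"])
c=cams.camera("side"); b=c["color"][225:305,430:530]
cv2.imwrite("pics/near3.png",cv2.resize(b,None,fx=7,fy=7,interpolation=2))
```

```text
[0.44257714 0.35104908 0.01551966] [-0.07470693 -0.31341617 -0.30819547]
```

View pics/near3.png

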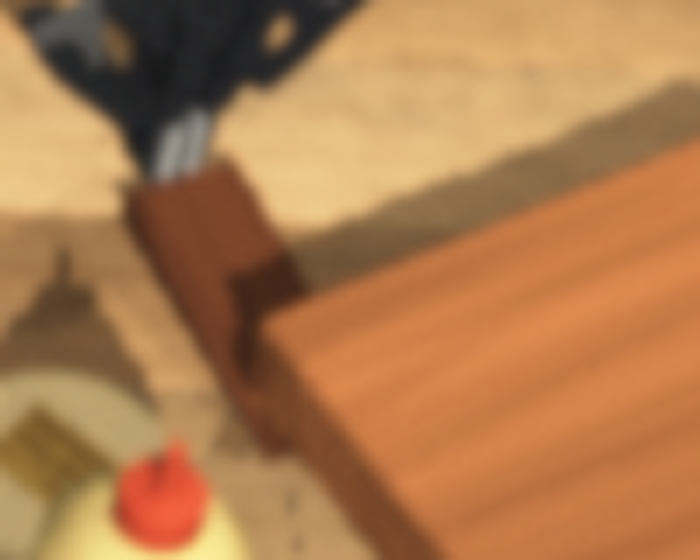

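The wedge still slides free. The right corner of its tip shows at crop (270,455), left of the box side, so I'll check the lateral offset in box coordinates.

Run:
```python
from h import *
c=dict(np.load("side0.npz"))
R=np.radians(28.9); ex=np.array([np.cos(R),np.sin(R)]); ey=np.array([-np.sin(R),np.cos(R)])
foot=np.array([557.5,391.1])
def r(n,p,z): 
    P=ray(c,np.array([430,225])+np.array(p)/7-.5,z)[0,:2]*1000; print(n,P.round(1),"box",((P-foot)@ex).round(1),((P-foot)@ey).round(1)); return P
a=r("tipR",(270,455),.003); b=r("buttR",(130,205),.015); d=r("buttL",(228,157),.015)
e=a-b; print("right edge ang",np.degrees(np.arctan2(e[1],e[0])),np.hypot(*e)); e=d-b; print("butt ang",np.degrees(np.arctan2(e[1],e[0]))-90,np.hypot(*e))
P=np.array([442.6,351.0]); print("tcp box",(P-foot)@ex,(P-foot)@ey)
```

```text
tipR [561.7 378.1] box -2.6 -13.4
buttR [469.1 337.1] box -103.5 -4.5
buttL [446.  372.1] box -106.8 37.3
right edge ang 23.86870790884782 101.25942876922457
butt ang 33.43433601357934 41.953765046007625
tcp box -119.97049772082764 20.423018303299013
```

>>> carry_out:
  commands:
    - [[0, 0, 0], [-0.1, -0.01, 0], 0]
    - [[0, 0, 0], [-0.1, -0.01, 0], 0]
    - [[0, 0, 0], [-0.1, -0.01, 0], 0]
    - [[0, 0, 0], [-0.1, -0.01, 0], 0]

```text
clock: 5.3
eef_pos: [0.4453, 0.3518, 0.0153]
ee_rot: [-0.0, -0.191, 0.982, -0.0]
force: [-1.0, 0.5, 0.5]
opening: -0.002
finger_force: 0.4
```

>>> carry_out:
  commands:
    - [[0, 0, 0], [-0.1, -0.01, 0], 0]
    - [[0, 0, 0], [-0.1, -0.01, 0], 0]
    - [[0, 0, 0], [-0.1, -0.01, 0], 0]

```text
clock: 5.55
eef_pos: [0.4485, 0.3527, 0.0153]
ee_rot: [0.0, -0.191, 0.982, 0.0]
force: [-0.4, -0.4, 0.7]
opening: -0.002
finger_force: 0.3
```

>>> carry_out:
  commands:
    - [[0, 0, 0], [-0.1, -0.01, 0], 0]
    - [[0, 0, 0], [-0.1, -0.01, 0], 0]
    - [[0, 0, 0], [-0.1, -0.01, 0], 0]

```text
clock: 5.8
eef_pos: [0.4514, 0.3535, 0.0153]
ee_rot: [-0.0, -0.191, 0.982, -0.0]
force: [-0.0, 0.8, 0.2]
opening: -0.001
finger_force: 0.3
```

>>> carry_out:
  commands:
    - [[0, 0, 0], [-0.1, -0.01, 0], 0]
    - [[0, 0, 0], [-0.1, -0.01, 0], 0]
    - [[0, 0, 0], [-0.1, -0.01, 0], 0]

```text
clock: 6.05
eef_pos: [0.4543, 0.3544, 0.0153]
ee_rot: [-0.0, -0.191, 0.982, -0.0]
force: [-0.3, -0.3, -0.0]
opening: 0.0
finger_force: 0.2
```

>>> carry_out:
  commands:
    - [[0, 0, 0], [-0.1, -0.01, 0], 0]
    - [[0, 0, 0], [-0.1, -0.01, 0], 0]
    - [[0, 0, 0], [-0.1, -0.01, 0], 0]

```text
clock: 6.3
eef_pos: [0.4572, 0.3553, 0.0153]
ee_rot: [0.0, -0.191, 0.982, -0.0]
force: [-0.6, -0.7, 0.1]
opening: -0.002
finger_force: 0.2
```

>>> carry_out:
  commands:
    - [[0, 0, 0], [-0.1, -0.01, 0], 0]
    - [[0, 0, 0], [-0.1, -0.01, 0], 0]
    - [[0, 0, 0], [-0.1, -0.01, 0], 0]

```text
clock: 6.55
eef_pos: [0.4601, 0.3561, 0.0153]
ee_rot: [-0.0, -0.191, 0.982, -0.0]
force: [0.2, 0.4, 0.2]
opening: 0.002
finger_force: 0.2
```

>>> carry_out:
  commands:
    - [[0, 0, 0], [-0.1, -0.01, 0], 0]
    - [[0, 0, 0], [-0.1, -0.01, 0], 0]
    - [[0, 0, 0], [-0.1, -0.01, 0], 0]

```text
clock: 6.8
eef_pos: [0.463, 0.3569, 0.0153]
ee_rot: [-0.0, -0.191, 0.982, -0.0]
force: [-0.7, -0.0, -0.9]
opening: -0.0
finger_force: 0.2
```

>>> carry_out:
  commands:
    - [[0, 0, 0], [-0.1, -0.01, 0], 0]
    - [[0, 0, 0], [-0.1, -0.01, 0], 0]
    - [[0, 0, 0], [-0.1, -0.01, 0], 0]

```text
clock: 7.05
eef_pos: [0.4659, 0.3578, 0.0153]
ee_rot: [-0.0, -0.191, 0.982, 0.0]
force: [-0.6, -0.1, 0.4]
opening: 0.001
finger_force: 0.2
```

>>> carry_out:
  commands:
    - [[0, 0, 0], [-0.1, -0.01, 0], 0]
    - [[0, 0, 0], [-0.1, -0.01, 0], 0]
    - [[0, 0, 0], [-0.1, -0.01, 0], 0]

```text
clock: 7.3
eef_pos: [0.4688, 0.3586, 0.0153]
ee_rot: [-0.0, -0.191, 0.982, 0.0]
force: [-0.4, -0.4, 0.6]
opening: 0.0
finger_force: 0.2
```

>>> carry_out:
  commands:
    - [[0, 0, 0], [-0.1, -0.01, 0], 0]
    - [[0, 0, 0], [-0.1, -0.01, 0], 0]
    - [[0, 0, 0], [-0.1, -0.01, 0], 0]

```text
clock: 7.55
eef_pos: [0.4717, 0.3595, 0.0153]
ee_rot: [0.0, -0.191, 0.982, -0.0]
force: [-0.3, -0.1, -0.3]
opening: 0.001
finger_force: 0.2
```

Run:
```python
from workcell import observe, cams
from h import *
c=cams.camera("side"); b=c["color"][225:305,430:530]
cv2.imwrite("pics/near4.png",cv2.resize(b,None,fx=7,fy=7,interpolation=2))
a=np.load("side0.npz")["color"][240:345,480:600].astype(float); d=c["color"][240:345,480:600].astype(float)
print("shift px",cv2.phaseCorrelate(a.mean(2),d.mean(2)))
```

```text
shift px ((0.039122079915031804, -0.010886545669016812), 1.002203646745058)
```

View pics/near4.png

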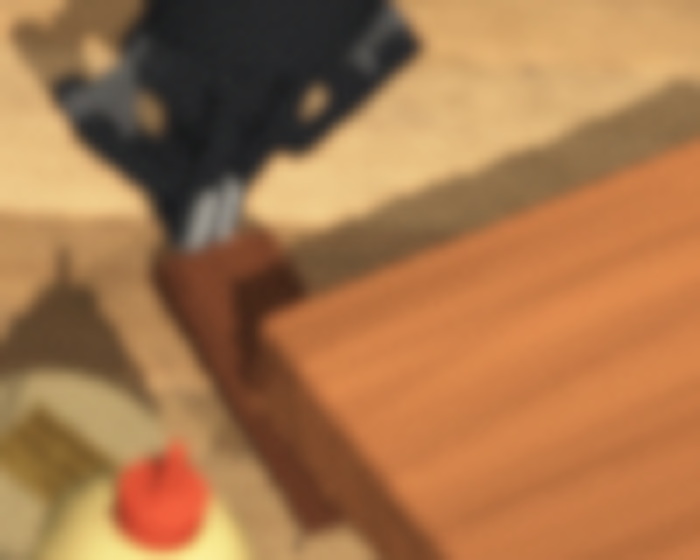

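The box is unmoved (0.04 px shift), and the wedge is farther under it with its right tip corner at crop (310,525). I keep pushing.

>>> carry_out:
  commands:
    - [[0, 0, 0], [-0.1, 0, 0], 0]
    - [[0, 0, 0], [-0.1, 0, 0], 0]
    - [[0, 0, 0], [-0.1, 0, 0], 0]

```text
clock: 7.85
eef_pos: [0.4744, 0.3606, 0.0153]
ee_rot: [-0.0, -0.191, 0.982, -0.0]
force: [-1.0, -1.1, 0.7]
opening: -0.001
finger_force: 0.3
```

>>> carry_out:
  commands:
    - [[0, 0, 0], [-0.1, 0, 0], 0]
    - [[0, 0, 0], [-0.1, 0, 0], 0]

```text
clock: 8.02
eef_pos: [0.4763, 0.3614, 0.0153]
ee_rot: [-0.0, -0.191, 0.982, -0.0]
force: [-0.3, -0.1, -0.2]
opening: 0.005
finger_force: 0.5
```

>>> carry_out:
  commands:
    - [[0, 0, 0], [-0.1, 0, 0], 0]
    - [[0, 0, 0], [-0.1, 0, 0], 0]

```text
clock: 8.18
eef_pos: [0.4772, 0.3617, 0.0152]
ee_rot: [-0.001, -0.191, 0.982, -0.0]
force: [-4.4, -2.2, 4.4]
opening: -0.004
finger_force: 2.3
```

>>> carry_out:
  commands:
    - [[0, 0, 0], [0, 0, 0], 0]
    - [[0, 0, 0], [0, 0, 0], 0]

```text
clock: 8.35
eef_pos: [0.4772, 0.3617, 0.0152]
ee_rot: [-0.001, -0.191, 0.982, -0.0]
force: [-4.0, -1.5, 4.3]
opening: -0.0
finger_force: 2.3
```

```bash
cat > chk.py <<'E'
from workcell import observe, cams
from h import *
c=cams.camera("side")
a=np.load("side0.npz")["color"].mean(2); d=c["color"].mean(2)
for n,(x0,y0,x1,y1) in {"all":(480,240,600,345),"nearcorner":(470,260,510,300),"far":(550,280,600,330),"leftnear":(520,235,560,265)}.items():
    print(n,np.round(cv2.phaseCorrelate(a[y0:y1,x0:x1].copy(),d[y0:y1,x0:x1].copy())[0],3))
s=observe(); print(s["clock"],s["eef_pos"],s["force"])
E
python3 chk.py
```

```text
all [-0.05  -0.145]
nearcorner [-0.806  0.327]
far [0.116 0.043]
leftnear [-0.006  0.038]
8.4 [0.47723499 0.36173972 0.01518702] [-4.40037828 -1.28941804  4.07060225]
```

The wedge has bound: about 4.5 N, motion stalled, box unmoved. Now I back off, rise and go over the lid corner.

>>> carry_out:
  commands:
    - [[0, 0, 0], [0.3, 0, 0], 0]
    - [[0, 0, 0], [0.6, 0, 0], 0]
    - [[0, 0, 0], [0.6, 0, 0], 0]
    - [[0, 0, 0], [0, 0, -1.5], 0]
    - [[0, 0, 0], [0, 0, -2.5], 0]
    - [[0, 0, 0], [0, 0, -2.5], 0]
    - [[0, 0, 0], [0, 0, -2.5], 0]
    - [[0, 0, 0], [0, 0, -1.5], 0]
    - [[0, 0, 0], [0, 0, 0], 0]

```text
clock: 9.15
eef_pos: [0.4671, 0.3583, 0.1251]
ee_rot: [0.005, -0.191, 0.982, 0.002]
force: [0.4, 0.7, 0.4]
opening: -0.007
finger_force: 0.0
```

>>> carry_out:
  commands:
    - [[0, 0, 0], [-1, 0, 0], 0]
    - [[0, 0, 0], [-2, 0, 0], 0]
    - [[0, 0, 0], [-2, 0, 0], 0]
    - [[0, 0, 0], [-2, 0, 0], 0]
    - [[0, 0, 0], [-2, 0, 0], 0]
    - [[0, 0, 0], [-1, -0.2, 0], 0]
    - [[0, 0, 0], [0, 0, 1], 0]
    - [[0, 0, 0], [0, 0, 1], 0]
    - [[0, 0, 0], [0, 0, 0], 0]
    - [[0, 0, 0], [0, 0, 0], 0]

```text
clock: 9.98
eef_pos: [0.5549, 0.3908, 0.0973]
ee_rot: [-0.003, -0.191, 0.982, -0.001]
force: [-0.5, 0.2, 0.7]
opening: -0.004
finger_force: 0.0
```

```bash
python3 chk.py
python3 - <<'E'
from workcell import observe, cams
from h import *
s=observe(); p=s["eef_pos"]*1000
c=cams.camera("side"); b=c["color"][225:305,430:530]
cv2.imwrite("pics/near5.png",cv2.resize(b,None,fx=7,fy=7,interpolation=2))
t=p/1000-[0,0,.011]; print("tip px (crop)",(pix(c,t)-[430,225]+.5)*7, "lid below",(pix(c,[[.5575,.3911,.06]])-[430,225]+.5)*7)
E
```

```text
all [-0.099 -0.187]
nearcorner [-0.375 -0.277]
far [0.049 0.038]
leftnear [0.07  0.028]
10.0333 [0.55572532 0.39129416 0.09854909] [ 0.1007229   1.33188925 -0.22819066]
tip px (crop) [[362.36945046 286.99341077]] lid below [[344.29936867 343.79144051]]
```

View pics/near5.png

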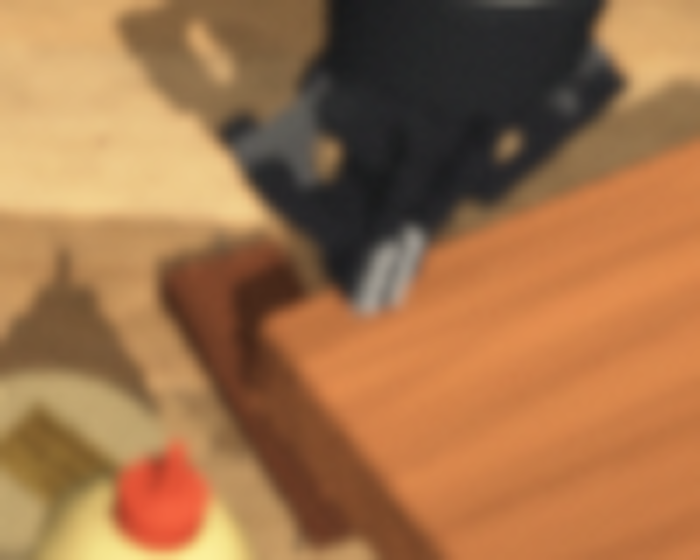

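The fingers hang over the near corner of the lid, tips at crop (380,300), which matches the projection. I'll trim 4 mm forward, then descend to contact.

>>> carry_out:
  commands:
    - [[0, 0, 0], [-0.35, -0.1, 0], 0]
    - [[0, 0, 0], [0, 0, 0.8], 0]
    - [[0, 0, 0], [0, 0, 0.8], 0]
    - [[0, 0, 0], [0, 0, 0.4], 0]
    - [[0, 0, 0], [0, 0, 0.2], 0]
    - [[0, 0, 0], [0, 0, 0], 0]
    - [[0, 0, 0], [0, 0, 0], 0]

```text
clock: 10.67
eef_pos: [0.561, 0.3923, 0.0779]
ee_rot: [-0.0, -0.191, 0.982, -0.0]
force: [0.3, -0.7, 0.7]
opening: 0.001
finger_force: 0.0
```

>>> carry_out:
  commands:
    - [[0, 0, 0], [0.15, -0.05, 0.2], 0]
    - [[0, 0, 0], [0, 0, 0.2], 0]
    - [[0, 0, 0], [0, 0, 0.1], 0]
    - [[0, 0, 0], [0, 0, 0.1], 0]
    - [[0, 0, 0], [0, 0, 0], 0]

```text
clock: 11.08
eef_pos: [0.5599, 0.3914, 0.0721]
ee_rot: [-0.0, -0.191, 0.982, -0.0]
force: [-0.2, -0.1, 0.1]
opening: -0.004
finger_force: 0.0
```

>>> carry_out:
  commands:
    - [[0, 0, 0], [0, 0, 0.05], 0]
    - [[0, 0, 0], [0, 0, 0.05], 0]
    - [[0, 0, 0], [0, 0, 0.05], 0]
    - [[0, 0, 0], [0, 0, 0], 0]

```text
clock: 11.42
eef_pos: [0.5602, 0.3915, 0.0711]
ee_rot: [0.0, -0.191, 0.982, 0.0]
force: [-0.8, -0.6, 2.2]
opening: -0.002
finger_force: 0.8
```

>>> carry_out:
  commands:
    - [[0, 0, 0], [0, 0, 0.05], 0]
    - [[0, 0, 0], [0, 0, 0.05], 0]
    - [[0, 0, 0], [0, 0, 0], 0]
    - [[0, 0, 0], [0, 0, 0], 0]

```text
clock: 11.75
eef_pos: [0.5602, 0.3915, 0.071]
ee_rot: [0.0, -0.191, 0.982, -0.0]
force: [-1.4, -2.1, 5.5]
opening: -0.003
finger_force: 2.8
```

>>> carry_out:
  commands:
    - [[0, 0, 0], [0.03, -0.03, 0.04], 0]
    - [[0, 0, 0], [0, 0, 0.04], 0]
    - [[0, 0, 0], [0.02, 0, 0.04], 0]
    - [[0, 0, 0], [0, 0, 0], 0]
    - [[0, 0, 0], [0, 0, 0], 0]

```text
clock: 12.17
eef_pos: [0.5602, 0.3915, 0.071]
ee_rot: [0.0, -0.191, 0.982, 0.0]
force: [-3.1, -1.7, 8.1]
opening: -0.003
finger_force: 4.4
```

```bash
python3 chk.py
```

```text
all [-0.012 -0.233]
nearcorner [-0.43   0.566]
far [0.047 0.021]
leftnear [-0.012  0.039]
12.2167 [0.56016618 0.3914637  0.0709417 ] [-3.07762989 -1.82587876  8.16765726]
```

>>> carry_out:
  commands:
    - [[0, 0, 0], [0.05, 0, 0.02], 0]
    - [[0, 0, 0], [0.05, 0, 0.03], 0]
    - [[0, 0, 0], [0, 0, 0], 0]
    - [[0, 0, 0], [0, 0, 0], 0]

```text
clock: 12.55
eef_pos: [0.5601, 0.3915, 0.071]
ee_rot: [0.002, -0.191, 0.982, 0.001]
force: [-1.6, -1.4, 9.1]
opening: 0.002
finger_force: 4.4
```

>>> carry_out:
  commands:
    - [[0, 0, 0], [0.07, -0.01, 0.03], 0]
    - [[0, 0, 0], [0.02, 0, 0.02], 0]
    - [[0, 0, 0], [0, 0, 0], 0]
    - [[0, 0, 0], [0, 0, 0], 0]
    - [[0, 0, 0], [0, 0, 0], 0]

```text
clock: 12.97
eef_pos: [0.5601, 0.3914, 0.0709]
ee_rot: [0.003, -0.191, 0.982, 0.001]
force: [-1.2, -0.9, 9.3]
opening: -0.0
finger_force: 4.5
```

```bash
python3 chk.py
```

```text
all [-0.043 -0.198]
nearcorner [-0.535  0.416]
far [ 0.07  -0.001]
leftnear [ 0.038 -0.008]
13.0167 [0.56008279 0.39141579 0.07090482] [-1.3608462  -0.10143005  8.60732324]
```

>>> carry_out:
  commands:
    - [[0, 0, 0], [0.02, 0, 0.03], 0]
    - [[0, 0, 0], [0.02, 0, 0.03], 0]
    - [[0, 0, 0], [0, 0, 0], 0]
    - [[0, 0, 0], [0, 0, 0], 0]
    - [[0, 0, 0], [0, 0, 0], 0]
    - [[0, 0, 0], [0, 0, 0], 0]
    - [[0, 0, 0], [0, 0, 0], 0]
    - [[0, 0, 0], [0, 0, 0], 0]
    - [[0, 0, 0], [0, 0, 0], 0]
    - [[0, 0, 0], [0, 0, 0], 0]
    - [[0, 0, 0], [0, 0, 0], 0]
    - [[0, 0, 0], [0, 0, 0], 0]

```text
clock: 14.02
eef_pos: [0.5601, 0.3914, 0.0709]
ee_rot: [0.003, -0.191, 0.982, 0.001]
force: [-1.6, -0.1, 10.0]
opening: -0.004
finger_force: 5.2
```

The press holds steady at 10 N, with the lid at 60 mm and not giving.

```bash
python3 -c "
from workcell import order
print(order.hand_in())"
```

```text
the job is handed in; nothing more can be done
None
```

I pushed the wedge under the short foot until it bound (about 4.5 N) and handed the job in while pressing the lid corner straight down at 10 N, with the lid steady at 60 mm and no shift of the box seen in the camera.

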